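# Sort the weighing bench into its trays

### The job

Sort the bench after weighing: put the two brass weights into the wooden tray and the vials with the red and the yellow cap into the blue tray, one in each bay, and the amber bottle into the black tray, each standing upright on the floor of its bay. Leave the vial with the green cap and the glass beaker standing where they are.

Things in the scene. Friction and masses are not known exactly. Their poses are not given: they have to be found in the camera images.
- large_weight: Larger brass weight, a cylinder 22 mm in diameter with a knob on top, 36 mm high, about 100 g. Stands upright at the start; origin at the centre of its underside, z up.
- small_weight: Smaller brass weight, a cylinder 18 mm in diameter with a knob on top, 29 mm high, about 50 g. Stands upright at the start; origin at the centre of its underside, z up.
- red_vial: Clear vial with a red screw cap, 23 mm in diameter, 51 mm high with its cap, about 20 g; grip it below 42 mm. Stands upright at the start; origin at the centre of its underside, z up.
- yellow_vial: Clear vial with a yellow screw cap, 23 mm in diameter, 51 mm high with its cap, about 20 g; grip it below 42 mm. Stands upright at the start; origin at the centre of its underside, z up.
- amber_bottle: Small amber bottle with a white cap, body 35 mm in diameter up to 56 mm, cap 22 mm in diameter, 71 mm high in all, about 55 g. Stands upright at the start; origin at the centre of its underside, z up.
- green_vial: Clear vial with a green screw cap, 23 mm in diameter, 51 mm high; loose, to be left where it stands. Stands upright at the start; origin at the centre of its underside, z up.
- glass_beaker: Empty glass beaker, 51 mm in diameter, 55 mm high; loose, to be left where it stands. Stands upright at the start; origin at the centre of its underside, z up.
- weight_tray: Low wooden tray for the brass weights with two square bays side by side along its x, each 44 x 44 mm inside, centred at x = -24 mm and x = +24 mm, y = 0. Outer size 100 (x) x 52 (y) mm. Origin at the centre of its underside, x along the row of bays, z up. Its floor is 5 mm thick, its walls 4 mm thick and 12 mm high above the worktop. Fixed to the worktop.
- vial_tray: Low blue plastic tray for the vials with two square bays side by side along its x, each 44 x 44 mm inside, centred at x = -24 mm and x = +24 mm, y = 0. Outer size 100 (x) x 52 (y) mm. Origin at the centre of its underside, x along the row of bays, z up. Its floor is 5 mm thick, its walls 4 mm thick and 12 mm high above the worktop. Fixed to the worktop.
- bottle_tray: Low black plastic tray for the bottle with one square bay, 56 x 56 mm inside, centred on the origin. Outer size 64 x 64 mm. Origin at the centre of its underside, x and y along its walls, z up. Its floor is 5 mm thick, its walls 4 mm thick and 12 mm high above the worktop. Fixed to the worktop.
Mind the look-alikes: they are no part of the job. What is shaped like the large_weight but purple is not meant.

How it is judged:
At the end, for the whole second after the job is handed in: Weights in the wooden, red and yellow vials in the blue tray, one a bay, bottle in the black: centred within 16 mm (bottle 15) along each wall, underside under 9 mm above the tray's, within 0.12 rad of upright, at rest (0.02 m/s). Green vial and beaker upright, within 20 mm of their start ((((x of large_weight in the frame of weight_tray between 0.008 and 0.04 m and y of large_weight in the frame of weight_tray between -0.016 and 0.016 m and z of large_weight in the frame of weight_tray between 0 and 0.009 m) and (x of small_weight in the frame of weight_tray between -0.04 and -0.008 m and y of small_weight in the frame of weight_tray between -0.016 and 0.016 m and z of small_weight in the frame of weight_tray between 0 and 0.009 m)) or ((x of large_weight in the frame of weight_tray between -0.04 and -0.008 m and y of large_weight in the frame of weight_tray between -0.016 and 0.016 m and z of large_weight in the frame of weight_tray between 0 and 0.009 m) and (x of small_weight in the frame of weight_tray between 0.008 and 0.04 m and y of small_weight in the frame of weight_tray between -0.016 and 0.016 m and z of small_weight in the frame of weight_tray between 0 and 0.009 m))) and (((x of red_vial in the frame of vial_tray between 0.008 and 0.04 m and y of red_vial in the frame of vial_tray between -0.016 and 0.016 m and z of red_vial in the frame of vial_tray between 0 and 0.009 m) and (x of yellow_vial in the frame of vial_tray between -0.04 and -0.008 m and y of yellow_vial in the frame of vial_tray between -0.016 and 0.016 m and z of yellow_vial in the frame of vial_tray between 0 and 0.009 m)) or ((x of red_vial in the frame of vial_tray between -0.04 and -0.008 m and y of red_vial in the frame of vial_tray between -0.016 and 0.016 m and z of red_vial in the frame of vial_tray between 0 and 0.009 m) and (x of yellow_vial in the frame of vial_tray between 0.008 and 0.04 m and y of yellow_vial in the frame of vial_tray between -0.016 and 0.016 m and z of yellow_vial in the frame of vial_tray between 0 and 0.009 m))) and x of amber_bottle in the frame of bottle_tray between -0.015 and 0.015 m and y of amber_bottle in the frame of bottle_tray between -0.015 and 0.015 m and z of amber_bottle in the frame of bottle_tray between 0 and 0.009 m and angle between each of large_weight, small_weight, red_vial, yellow_vial, amber_bottle, green_vial, glass_beaker's own z axis and vertical below 0.12 rad and linear speed of each of large_weight, small_weight, red_vial, yellow_vial, amber_bottle below 0.02 m/s and distance of each of green_vial, glass_beaker from where it was at the start of the episode below 0.02 m); the robot touches nothing.
It fails at once if the green-capped vial or the glass beaker is moved more than 30 mm or knocked over (distance of any of green_vial, glass_beaker from where it was at the start of the episode above 0.03 m or angle between any of green_vial, glass_beaker's own z axis and vertical above 0.5 rad).
It also fails if it takes over 125 s, if anything falls off the work surface, if the arm or the gripper's body presses on something with over 40 N, if the wrist force passes 120 N, or if a joint passes its speed limit or range.

### The arm

A 6-joint arm with a two-finger parallel gripper is mounted at the origin on a cart in front of the work surface, level with it; the furniture and walls round the work are solid. World frame = base frame: x ahead of the robot, y to its left, z up, the work surface at z = 0. Lengths are in m, angles in rad, forces in N, time in s.
With the tool pointing down it reaches from about 0.35 to 0.925 m from the base axis. Payload 6.4 kg.
Tool frame: the origin (TCP) lies on the centre line of the jaws, within the pads' length; the fingertips stand 17 mm ahead of it and the grasp point (between the pads) lies 2 mm behind it; x points along the fingers, y is the direction in which the jaws open and shut, and the axes are right-handed (so a half turn about x gives the same grasp; the last joint's range is limited). The gripper opens to 94 mm and grips with 3 to 60 N. Pads are 16 mm wide; open, the fingers measure 119 mm over their backs; the gripper's body (75 mm by 177 mm) begins 78 mm behind the grasp point.
Start: joints at [0.99, 0.245, 1.558, -0, 1.339, -0.174], TCP at [0.257, 0.597, 0.222] pointing down, gripper open.
Joint ranges: [-3.13, 3.13], [-1.02, 2.26], [0.13, 2.54], [-0.95, 4.09], [0.21, 2.88], [-2.74, 2.74]. Speed limits (rad/s): [2.57, 2.57, 3.14, 3.14, 3.14, 3.14].

### API

Orientations are given as [roll, pitch, yaw] about the fixed x, y, z axes, in that order (R = Rz(yaw) Ry(pitch) Rx(roll)).
In Python, from station import r gives the robot as it stands. The module is installed in compiled form; this text tells all that it offers. Calls block until the motion is done:
- r.movep(position, orientation): joint-space move of the TCP to a pose.
- r.movel(position, rotation=None, vel=0.15): straight line of the TCP; rotation=None keeps the orientation; vel is the mean speed in m/s.
- r.movej(angles): joint-space move.
- r.move_gripper(opening, force=None): finger opening in m; force is the grip in N (None keeps the last); returns when the fingers have stopped.
- r.pause(seconds).
- r.inverse_kinematics(position, orientation): joint angles nearest the present ones, or None.
- r.state(): the state.
- r.get_image(name): name is "side" or "top"; returns a dict with "pixels" (384x512x3 uint8, red, green, blue), "fx", "fy", "cx", "cy" (pixels), "distortion" ([k1, k2, p1, p2, k3] as OpenCV has them; the pictures are not rectified), "T" (4x4, takes a point from camera to world coordinates). Camera axes: x right, y down, z forward; pixel columns grow to the right and rows downward; lengths in m; the calibration is good to about 2 mm. A picture is of the moment at which its call begins. There is no depth.
A pose or a line that the arm cannot do raises r.Unreachable and nothing moves.
- r.sign_off(): hands the job in, once; it reports no verdict.
Trained networks look in the newest picture that a camera, given by its name, has taken for a name from the list of things; names that differ only in an ending like _2 or _b are one class to them, and where a whole thing is asked for, a point or a joint stands for the part that bears it (a point fixed in the world has none). Each returns a list of dicts, best first, with "conf" (0 to 1); they miss things now and then, are a little off and sometimes report something else, mostly with a low value. They report only what shows in the picture. A call takes as long as a camera call. They do not tell look-alikes from the thing itself.
- r.recognise(camera, target): "xyz" ([x, y, z] in m, in the coordinates of the camera as it stood for that picture, good to about 4 mm: the middle of the surface that is visible of it).
The state is a dict: "time": time; "joint_pos": joint angles; "joint_velocities": joint speeds; "joint_efforts": joint torques, N m; "ee_pos": TCP position; "orientation": TCP orientation; "ft_force": force on the tool from outside, world axes, zero at the start; "torque": the same for the moment, N m; "width": finger opening in m.
Only numpy, scipy, OpenCV 4.12 (cv2) and the standard library are available. Lean on these libraries where they do the work, as an engineer would, in place of code of your own. Each camera call takes 0.05 s, during which the arm holds its last target. There are 200 camera calls.

## Working session

There is one attempt and no reset: what is moved stays moved. The work goes in short steps, each a Python script; the robot and the scene stay as the last script left them, time stands still between calls to the robot, and variables do not carry over. Pictures are saved under pics/ and viewed, about 12 in all and at most 16, crops included, and the job is handed in when it is done.

```bash
mkdir -p pics
cat > h.py <<'E'
from station import r
import numpy as np, cv2
def shot(cam,name=None):
    d=r.get_image(cam)
    if name: cv2.imwrite(f'pics/{name}.png',cv2.cvtColor(d['pixels'],cv2.COLOR_RGB2BGR))
    return d
def K(d): return np.array([[d['fx'],0,d['cx']],[0,d['fy'],d['cy']],[0,0,1]]),np.array(d['distortion'],float)
def p2w(d,uv,z):
    k,D=K(d); n=cv2.undistortPoints(np.array([[uv]],float),k,D)[0,0]
    T=np.array(d['T']); v=T[:3,:3]@[n[0],n[1],1]; o=T[:3,3]
    return o+v*(z-o[2])/v[2]
def w2p(d,p):
    k,D=K(d); T=np.linalg.inv(np.array(d['T'])); q=T[:3,:3]@np.array(p)+T[:3,3]
    return cv2.projectPoints(q.reshape(1,1,3),np.zeros(3),np.zeros(3),k,D)[0][0,0]
names="large_weight small_weight red_vial yellow_vial amber_bottle green_vial glass_beaker weight_tray vial_tray bottle_tray".split()
E
python3 - <<'E'
from h import *
for c in ('top','side'):
    d=shot(c,c+'0'); T=np.array(d['T']); print(c,d['fx'],d['distortion'],T.round(3).tolist())
    for n in names:
        for m in r.recognise(c,n)[:4]:
            w=T[:3,:3]@m['xyz']+T[:3,3]; print(n,round(m['conf'],2),w.round(3),w2p(d,w).round())
print(r.state())
E
```

```text
top 379.6115751691621 [-0.11629694  0.          0.          0.          0.        ] [[-0.039, -0.979, 0.2, 0.304], [-0.999, 0.038, -0.007, 0.266], [-0.001, -0.2, -0.98, 0.852], [0.0, 0.0, 0.0, 1.0]]
large_weight 0.38 [0.481 0.245 0.025] [266. 187.]
small_weight 0.46 [0.472 0.407 0.05 ] [191. 192.]
small_weight 0.2 [0.408 0.287 0.048] [248. 219.]
yellow_vial 0.51 [0.407 0.284 0.05 ] [249. 220.]
amber_bottle 0.81 [0.473 0.407 0.048] [192. 191.]
green_vial 0.46 [0.399 0.205 0.051] [287. 222.]
green_vial 0.44 [0.47  0.338 0.053] [223. 191.]
glass_beaker 0.59 [0.403 0.396 0.046] [197. 224.]
weight_tray 0.88 [0.568 0.181 0.006] [292. 152.]
vial_tray 0.56 [0.569 0.373 0.004] [209. 155.]
side 434.82131940312814 [0.05181371 0.         0.         0.         0.        ] [[0.99, -0.051, 0.131, 0.378], [-0.14, -0.388, 0.911, -0.511], [0.004, -0.92, -0.391, 0.376], [0.0, 0.0, 0.0, 1.0]]
large_weight 0.72 [0.365 0.102 0.024] [194. 247.]
large_weight 0.56 [0.482 0.238 0.021] [255. 209.]
red_vial 0.82 [0.408 0.195 0.033] [217. 215.]
yellow_vial 0.59 [0.412 0.276 0.036] [217. 196.]
amber_bottle 0.85 [
[... 230 characters left out ...]
e_tray 0.88 [0.562 0.281 0.007] [291. 204.]
{'time': 1.1, 'joint_pos': array([ 9.89896548e-01,  2.45117625e-01,  1.55778540e+00,  4.23810401e-05,
        1.33868790e+00, -1.74060809e-01]), 'joint_velocities': array([-0.00112441, -0.00039285, -0.00067533, -0.00066418, -0.00064811,
       -0.00103801]), 'joint_efforts': array([-2.37776825e-03, -4.15826619e+01, -3.14878249e+01,  6.84964517e-02,
        2.88439554e-02, -1.49172041e-05]), 'ee_pos': array([0.25718339, 0.59697953, 0.22245183]), 'orientation': array([2.92576386, 1.57075505, 2.51891514]), 'ft_force': array([ 0.0547478 , -0.15656611, -0.2145672 ]), 'torque': array([ 0.01281348,  0.00691769, -0.04485495]), 'width': 0.09356893894171982}
```

Run:
```python
import cv2
a=cv2.imread('pics/top0.png')[100:290,120:380]; cv2.imwrite('pics/top0c.png',cv2.resize(a,None,fx=3,fy=3,interpolation=cv2.INTER_CUBIC))
a=cv2.imread('pics/side0.png')[120:300,150:380]; cv2.imwrite('pics/side0c.png',cv2.resize(a,None,fx=3,fy=3,interpolation=cv2.INTER_CUBIC))
```

```text
(no output)
```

View pics/top0.png

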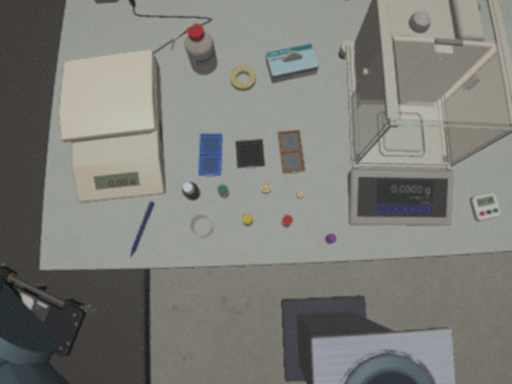

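View pics/top0c.png

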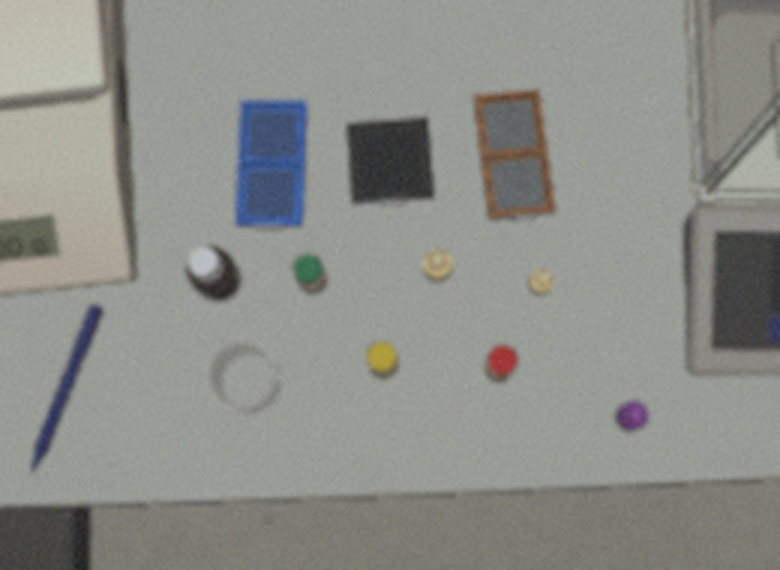

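View pics/side0c.png

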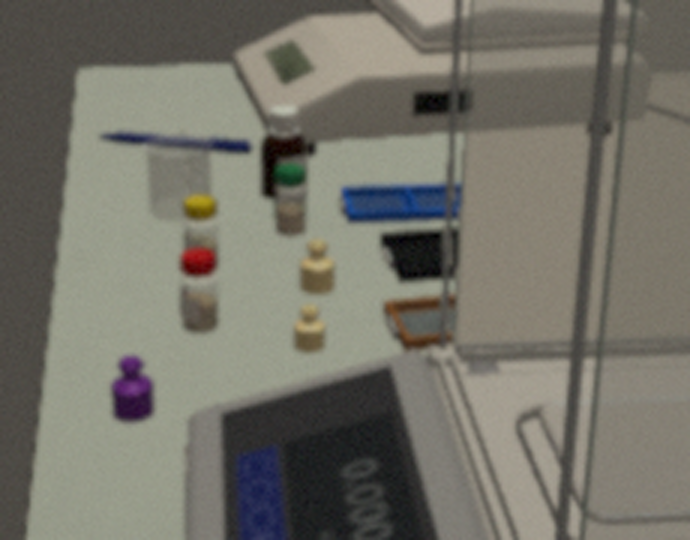

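The top view shows every candidate:
- **Brass:** large at (266,187) and small at (300,194). The purple look-alike is at (330,238), so I'll leave it.
- **Caps:** yellow (247,219), red (287,220), green (223,190), white bottle cap (189,187).
- **Beaker:** (202,226).
- **Trays:** blue (210,154), black (250,153), wood (291,151).

Next I'll measure these from both cameras.

```bash
cat >> h.py <<'E'
def blob(d,lo,hi,box,z=None):
    x0,y0,x1,y1=box; hsv=cv2.cvtColor(d['pixels'],cv2.COLOR_RGB2HSV)
    m=cv2.inRange(hsv,np.array(lo),np.array(hi)); k=np.zeros_like(m); k[y0:y1,x0:x1]=m[y0:y1,x0:x1]
    n,l,s,c=cv2.connectedComponentsWithStats(k)
    if n<2: return None,0,None
    i=1+s[1:,4].argmax(); return c[i],s[i,4],(l==i).astype(np.uint8)
# name:(lo,hi,z of the visible colour patch's middle)
COL=dict(yellow=((20,120,80),(35,255,255)),red=((0,120,80),(6,255,255)),green=((50,90,30),(85,255,255)),brass=((12,50,120),(28,255,255)),blue=((105,120,60),(125,255,255)),wood=((5,90,60),(18,255,255)),black=((0,0,0),(180,255,60)))
def tray(d,col,box):
    c,a,m=blob(d,*COL[col],box); h=cv2.findContours(m,cv2.RETR_EXTERNAL,2)[0]
    P=np.array([p2w(d,p[0],.012)[:2] for p in max(h,key=len)],np.float32); (cx,cy),s,ang=cv2.minAreaRect(P)
    return (cx,cy),s,ang
E
python3 - <<'E'
from h import *
d=shot('top'); s=shot('side')
for n,c,b,z,bs in [('yellow','yellow',(235,205,262,235),.049,(200,180,235,200)),('red','red',(275,205,300,235),.049,(200,200,235,215)),('green','green',(212,178,236,205),.049,(235,170,258,185)),
  ('large','brass',(255,175,280,200),.025,(245,195,268,222)),('small','brass',(290,180,312,206),.02,(240,218,265,240))]:
    c1,a1,_=blob(d,*COL[c],b); c2,a2,_=blob(s,*COL[c],bs)
    zs={'large':.016,'small':.012}.get(n,.046)
    print(n,c1,a1,p2w(d,c1,z).round(4),'side',c2,a2,p2w(s,c2,zs).round(4))
print('bottle cap top',p2w(d,(120+206/3,100+262/3),.071),'side',p2w(s,(150+285/3,120+120/3),.064), 'base', p2w(d,(120+222/3,100+290/3),.0))
print('beaker rim/base',p2w(d,(120+246/3,100+377/3),.027))
for n,b in [('blue',(190,125,230,182)),('black',(230,130,270,175)),('wood',(272,125,310,180))]: print(n,tray(d,n,b))
print('shield corner',p2w(d,(355,163),.0),'display',p2w(d,(350,170),.03),'scale edge z.05',p2w(d,(158,150),.05),p2w(d,(163,192),.05))
E
```

```text
yellow [246.91803279 218.67213115] 61 [0.4091 0.2892 0.049 ] side [216.36764706 188.39705882] 68 [0.4113 0.2899 0.046 ]
red [286.84 219.86] 50 [0.4033 0.2043 0.049 ] side [215.75409836 205.98360656] 61 [0.4057 0.2066 0.046 ]
green [222.23404255 189.06382979] 47 [0.4756 0.3405 0.049 ] side [245.5        177.44642857] 56 [0.4757 0.3427 0.046 ]
large [265.40277778 187.93055556] 72 [0.4796 0.2465 0.025 ] side [255.64912281 207.59649123] 57 [0.4852 0.2541 0.016 ]
small [299.93333333 193.44444444] 45 [0.4651 0.1696 0.02  ] side [252.5        226.27027027] 74 [0.4697 0.184  0.012 ]
bottle cap top [0.47744906 0.4095531  0.071     ] side [0.48178181 0.40393093 0.064     ] base [0.47085272 0.4103247  0.        ]
beaker rim/base [0.40028721 0.38854153 0.027     ]
blue ((0.568170428276062, 0.3708416819572449), (0.04877316951751709, 0.09690447896718979), 87.26016235351562)
black ((0.5668623447418213, 0.27913743257522583), (0.057540714740753174, 0.05772268399596214), 1.4631788730621338)
wood ((0.5681945085525513, 0.18378446996212006), (0.09653010219335556, 0.048658765852451324), 3.657061815261841)
shield corner [0.53657573 0.033196   0.        ] display [0.51245145 0.05433136 0.03      ] scale edge z.05 [0.57006518 0.48256218 0.05      ] [0.47396126 0.46973234 0.05      ]
```

Both cameras agree to within 2–5 mm, except the small weight (14 mm apart, side patch cut off), and the tray sizes come out as given. I'll start with the large weight.

```bash
cat >> h.py <<'E'
W=((.5682,.1838),np.radians(3.66)); V=((.5682,.3708),np.radians(-2.74)); B=((.5669,.2791),np.radians(1.46))
def bay(t,x): (cx,cy),a=t; return cx+x*np.cos(a),cy+x*np.sin(a),a
H=.15
def pick(x,y,h,opening,force,jaw=0.):
    o=[0,np.pi/2,-np.pi/2+jaw]; r.move_gripper(opening)
    r.movep([x,y,H],o); r.movel([x,y,h]); r.move_gripper(0,force); w=r.state()['width']
    r.movel([x,y,H],vel=.2); print('gripped',round(w,4),'lifted',round(r.state()['width'],4),'t',r.state()['time'])
    return r.state()['width']
def place(x,y,a,h,opening):
    r.movep([x,y,H],[0,np.pi/2,-np.pi/2+a]); r.movel([x,y,h+.006]); print('f',np.round(r.state()['ft_force'],1))
    r.move_gripper(opening); r.pause(.2); r.movel([x,y,H],vel=.25); print('t',r.state()['time'],r.state()['ee_pos'].round(3))
E
python3 - <<'E'
from h import *
w=pick(.480,.2475,.026,.045,20)
if w>.012: place(*bay(W,.025),.026,.036)
shot('top','t1');shot('side','s1')
E
python3 - <<'E'
import cv2,numpy as np
a=cv2.imread('pics/t1.png')[110:260,170:360];b=cv2.imread('pics/s1.png')[120:270,180:370]
cv2.imwrite('pics/c1.png',cv2.resize(np.vstack([a,b]),None,fx=2,fy=2,interpolation=cv2.INTER_CUBIC))
E
```

```text
gripped 0.0213 lifted 0.0213 t 5.875
f [ 0.3  1.2 -1.1]
t 8.675 [0.592 0.185 0.149]
```

View pics/c1.png

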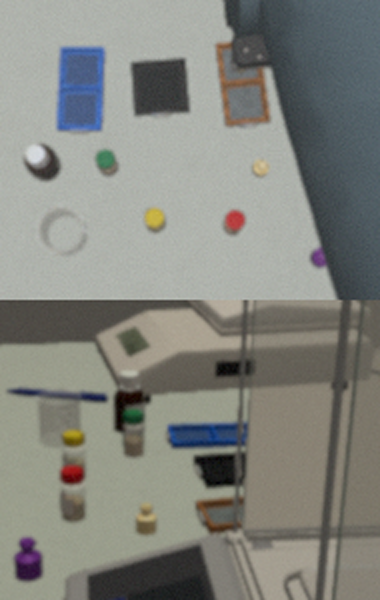

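The large weight is gone from its spot. Its bay is hidden behind the arm in the top view (around (293,137)), so I'll check it once the arm moves. Next come the small weight and the two vials.

```bash
python3 - <<'E'
from h import *
w=pick(.466,.171,.026,.040,20)
if w>.010: place(*bay(W,-.025),.026,.030)
w=pick(.410,.2895,.030,.045,12)
if w>.012: place(*bay(V,.026),.030,.034)
shot('top','t2')
E
python3 - <<'E'
import cv2
a=cv2.imread('pics/t2.png')[110:260,170:360]
cv2.imwrite('pics/c2.png',cv2.resize(a,None,fx=4,fy=4,interpolation=cv2.INTER_CUBIC))
E
```

```text
gripped 0.0176 lifted 0.0177 t 11.8833
f [-0.4 -0.3  0.5]
t 14.4833 [0.542 0.182 0.149]
gripped 0.0227 lifted 0.0228 t 17.8417
f [-0.1 -0.3 -0.1]
t 20.7917 [0.594 0.369 0.149]
```

View pics/c2.png

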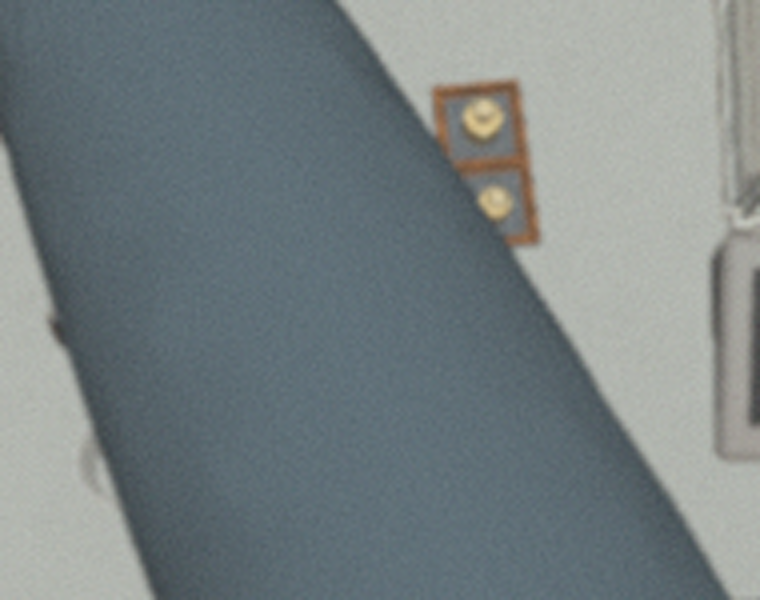

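Both weights stand centred in their wooden bays, at about (291,139) and (294,160). The red vial and the bottle are next, then a final look from clear of the scene.

Run:
```python
from h import *
w=pick(.4045,.205,.030,.045,12)
if w>.012: place(*bay(V,-.026),.030,.034)
w=pick(.477,.408,.036,.056,15,jaw=-np.pi/4)
if w>.025: place(*bay(B,0),.036,.052)
r.movep([.40,.0,.25],[0,np.pi/2,-np.pi/2]); r.pause(.5)
d=shot('top','t3');s=shot('side','s3')
for n,c,b,z in [('yellow','yellow',(190,125,230,182),.054),('red','red',(190,125,230,182),.054),('green','green',(212,178,236,205),.049),('large','brass',(280,128,305,149),.030),('small','brass',(280,150,305,176),.025)]:
    c1,a1,_=blob(d,*COL[c],b); print(n,a1,c1,p2w(d,c1,z).round(4) if a1 else None)
print(bay(W,.024),bay(W,-.024),bay(V,.024),bay(V,-.024))
a=d['pixels'][110:260,170:360][...,::-1];b=s['pixels'][120:270,180:370][...,::-1]
cv2.imwrite('pics/c3.png',cv2.resize(np.vstack([a,b]),None,fx=2,fy=2,interpolation=cv2.INTER_CUBIC))
print(r.state()['ee_pos'],r.state()['time'])
```

```text
gripped 0.0231 lifted 0.023 t 24.4167
f [ 0.7 -0.5  1. ]
t 27.425 [0.542 0.372 0.149]
gripped 0.035 lifted 0.0346 t 30.8833
f [ 1.6  0.2 -0.2]
t 34.0167 [0.566 0.279 0.149]
yellow 55 [208.38181818 137.30909091] [0.5933 0.3688 0.054 ]
red 31 [208.51612903 159.90322581] [0.541 0.369 0.054]
green 45 [222.31111111 189.02222222] [0.4757 0.3403 0.049 ]
large 78 [290.29487179 138.97435897] [0.5905 0.185  0.03  ]
small 51 [293.41176471 160.39215686] [0.5409 0.1803 0.025 ]
(np.float64(0.592151050251184), np.float64(0.18533205478533393), np.float64(0.06387905062299247)) (np.float64(0.5442489497488161), np.float64(0.18226794521466605), np.float64(0.06387905062299247)) (np.float64(0.5921725618808327), np.float64(0.3696527088993419), np.float64(-0.04782202150464463)) (np.float64(0.5442274381191674), np.float64(0.37194729110065816), np.float64(-0.04782202150464463))
[4.00026884e-01 3.16838608e-05 2.50010563e-01] 35.9
```

View pics/c3.png

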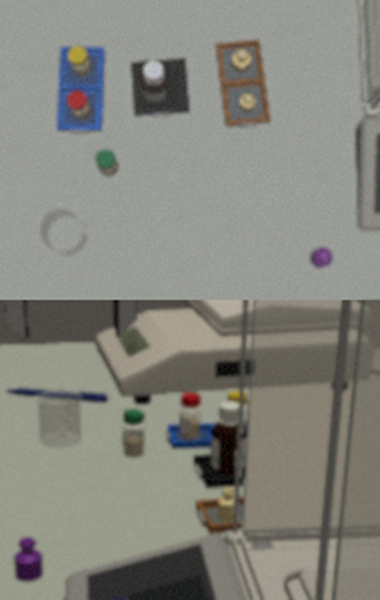

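All five items stand in their bays. The green vial (222,189) and the beaker (202,226) haven't moved. I'll check the bottle's centring, then hand in.

Run:
```python
from h import *
d=shot('top'); p=p2w(d,(170+153/2,110+69/2),.076); print(p,p[:2]-np.array(B[0]))
if abs(p[:2]-np.array(B[0])).max()<.011: r.sign_off(); print('signed',r.state()['time'])
```

```text
[0.56555547 0.28416537 0.076     ] [-0.00134453  0.00506537]
the job is handed in; nothing more can be done
the job is handed in; nothing more can be done
```

I sorted the bench in one pass and handed the job in at about 36 s on the robot's clock; no verdict is reported.

- **Placed:** the large weight is in the far bay of the wooden tray and the small one in the near bay. The yellow vial is in the far bay of the blue tray and the red in the near bay. The bottle is in the black tray.
- **Centring:** in the last top picture the weights and vials measured within about 4 mm of their bay centres. The bottle was about 5 mm off centre along y, read by eye from its cap.
- **Upright:** the four other items look upright in the last pictures. The yellow vial is largely hidden in the side view, so only the top view shows it.
- **Left alone:** the green vial measured within 1 mm of where it started. I checked the beaker by eye only, and it is at the same pixel. The purple look-alike was not touched.
- **Disagreement:** before the pick, the two cameras differed by 14 mm on the small weight. I took the side camera's patch to be cut off and used the top camera, and the grasp went normally. No other check failed.

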